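# Re-set a can crusher for a new can size and tighten it down

## Task

Get the can crusher ready for a new can size: loosen the black clamp knob, slide the grey stop until its red line is level with the orange flag, and lock the knob again. Then turn every brass hold-down nut clockwise by hand (no spanner) until its red pointer is at the yellow mark, and only when all of them are there use the spanner, not the fingers, to bring each pointer on to the green mark. Finally lay the spanner flat back on the blue mat; leave the cans, the cup and the steel lid where they are.

Things in the scene. Friction and masses are not known exactly. Their poses are not given: they have to be found in the camera images.
- crusher: Can crusher bolted to the table: blue bed 110 (x, from -55 to 55) x 530 (y) x 24 mm; origin on its underside. Ram housing at its +y end (y 185 to 275 mm, 134 mm high, red lever up to 310 mm, not used). The stop slides along a rail on the bed. On the -x side three shallow pockets (walls 12 mm high, centres at x -100, y -130, 0, 130 mm) hold the hold-down clamps; one may be empty.
- stop (a joint): Slide of the stop along the crusher's own +y (towards the ram), m, range -0.02 to 0.15; friction about 2 N when the clamp is loose; with the clamp locked it holds about 25 N. It stays where it is left. It can be moved by pushing its block or by the clamp knob while holding that.
- stop_line (a point): Red upright line on the far (+x) face of the stop, at its middle, 44 mm above the table; axes as the crusher's. The stop is a grey block 82 (x) x 64 (y) mm, 47 to 77 mm above the table.
- flag_line (a point): Tip of the orange flag clipped on the far (+x) edge of the crusher's bed, 36 mm above the table; axes as the crusher's. Move the stop along the crusher's +y until stop_line has the same y as this. The flag is 40 to 125 mm towards the ram from the stop's starting place.
- clamp (a joint): Black clamp knob on top of the stop, vertical axis, rad: 0 = fully loose (stop), 1.4 = fully locked (stop), grows clockwise seen from above. The stop is free below 0.8 and held above 1.0. Friction about 0.2 N m; it stays where it is left. Starts locked.
- knob_grip (a point): Centre of the clamp knob's grip, a bar 60 long (this frame's x) x 16 wide (its y) x 34 mm high, 85 to 119 mm above the table (this point 103 mm); it turns with the knob and lies 10 mm to the crusher's -y side of the red line. Grasp it across its y from above.
- spanner_jaw (a point): Centre of the jaw opening, half-way up, of a steel open-end spanner lying flat, 202 mm long, 14 mm thick, 0.24 kg. x points out of the open jaws away from the shank, z out of a flat face. Parallel jaws from x -28 to +18 mm, inner faces at y +-20 mm, outer +-32; the throat closes them at x -26. Shank 18 mm wide, x -42 to -184 mm.
- spanner_grip (a point): Point on the spanner's shank to grip by, on its middle line and half-way up, 85 mm behind the jaw centre, close to where it balances (balance at about -67 mm); same axes as spanner_jaw.
- mat: Blue mat fixed to the table, 260 (x) x 150 (y) x 4 mm, origin at the centre of its underside, top 4 mm above the table. The spanner starts on it and must finish lying flat on it.
- nut_a (a joint): Captive hex nut of hold-down clamp a, vertical axis, rad, grows clockwise seen from above (tightens). Yellow mark at 4.60, green mark at 5.40, end stop at 5.55, friction about 0.25 N m; it stays where it is left. It does not rise or sink. None if absent (two or three of the three clamps are present).
- nut_a_mid (a point): Centre of the brass hex of nut a, 61 mm above the table, turning with it: x points along the red pointer, at right angles to a pair of flats. Hex 36 mm across flats, 44 to 78 mm high; below it a round flange 60 mm across (36 to 44 mm), on a heavy dark block 88 x 88 x 36 mm with the yellow and green marks, which sits in its pocket and cannot turn. None if absent.
- nut_b (a joint): Captive hex nut of hold-down clamp b, vertical axis, rad, grows clockwise seen from above (tightens). Yellow mark at 4.60, green mark at 5.40, end stop at 5.55, friction about 0.25 N m; it stays where it is left. It does not rise or sink. None if absent (two or three of the three clamps are present).
- nut_b_mid (a point): Centre of the brass hex of nut b, 61 mm above the table, turning with it: x points along the red pointer, at right angles to a pair of flats. Hex 36 mm across flats, 44 to 78 mm high; below it a round flange 60 mm across (36 to 44 mm), on a heavy dark block 88 x 88 x 36 mm with the yellow and green marks, which sits in its pocket and cannot turn. None if absent.
- nut_c (a joint): Captive hex nut of hold-down clamp c, vertical axis, rad, grows clockwise seen from above (tightens). Yellow mark at 4.60, green mark at 5.40, end stop at 5.55, friction about 0.25 N m; it stays where it is left. It does not rise or sink. None if absent (two or three of the three clamps are present).
- nut_c_mid (a point): Centre of the brass hex of nut c, 61 mm above the table, turning with it: x points along the red pointer, at right angles to a pair of flats. Hex 36 mm across flats, 44 to 78 mm high; below it a round flange 60 mm across (36 to 44 mm), on a heavy dark block 88 x 88 x 36 mm with the yellow and green marks, which sits in its pocket and cannot turn. None if absent.
- yogurt_cup: White yogurt cup 76 x 85 mm high, origin at the centre of its underside; a bystander, to be left alone.
- steel_lid: Round steel lid 90 x 12 mm, origin at the centre of its underside; a bystander, to be left alone.
- can_full: Drinks can 66 x 115 mm high, origin at the centre of its underside; a bystander, to be left alone.
- can_flat: Crushed can 72 x 26 mm, origin at the centre of its underside; a bystander, to be left alone.
There are look-alikes about, which are no part of the job. What is shaped like the part that bears nut_c but brown is not meant.

How it is judged (in metres and radians):
On the way, in this order (a step that is already met when the one before it is completed fails the run):
1. the clamp knob is loosened (below 0.35 rad) (value of joint clamp below 0.35 rad), for 0.1 s.
2. the stop's red line is level with the orange flag (within 5 mm along the bed) (y of stop_line in the frame of flag_line between -0.005 and 0.005 m), for 0.2 s.
3. the clamp knob is locked again (above 1.15 rad) with the stop still at the flag (all of step 2 and value of joint clamp above 1.15 rad), for 0.2 s.
4. every nut has been turned by hand to its yellow mark (4.40 to 4.85 rad) (value of joint nut_a between 4.4 and 4.85 rad and value of joint nut_b between 4.4 and 4.85 rad and value of joint nut_c between 4.4 and 4.85 rad), for 0.2 s.
5. every nut has been turned on to its green mark (above 5.25 rad) (value of joint each of nut_a, nut_b, nut_c above 5.25 rad), for 0.2 s.
At the end, for the whole second after the job is handed in: The stop's red line is within 5 mm of the flag along the bed, the clamp knob is locked (above 1.15 rad), every nut present stands above 5.25 rad (green mark 5.40, end stop 5.55), and the spanner lies flat and still with the middle of its shank over the blue mat (all of step 3 and all of step 5 and x of spanner_grip in the frame of mat between -0.13 and 0.13 m and y of spanner_grip in the frame of mat between -0.075 and 0.075 m and height (world z) of each of spanner_jaw, spanner_grip below 0.02 m and (angle between spanner_grip's own z axis and vertical below 0.1 rad or angle between spanner_grip's own z axis and vertical above 3.04 rad) and linear speed of spanner below 0.02 m/s); the robot touches nothing.
It fails at once if a nut was gripped or pushed with the fingers well past the yellow mark (beyond 4.95 rad) ((value of joint nut_a above 4.95 rad and contact force between the fingers and nut_a above 3 N) or (value of joint nut_b above 4.95 rad and contact force between the fingers and nut_b above 3 N) or (value of joint nut_c above 4.95 rad and contact force between the fingers and nut_c above 3 N)).
It fails at once if the spanner was used on a nut before it was hand-tight (below 4.3 rad) ((value of joint nut_a below 4.3 rad and contact force between spanner and nut_a above 3 N) or (value of joint nut_b below 4.3 rad and contact force between spanner and nut_b above 3 N) or (value of joint nut_c below 4.3 rad and contact force between spanner and nut_c above 3 N)).
It fails at once if a bystander was disturbed (moved more than 30 mm) (distance of any of yogurt_cup, steel_lid, can_full, can_flat from where it was at the start of the episode above 0.03 m).
Of hold_a, hold_b, hold_c only 2 to 3 are there at a start; the rules pass over those that are not, and their reading is None.
At some moment in a run one of spanner may be knocked a few centimetres aside while the robot is not near it.
Once in a run the grip may slacken for a moment while it holds something.
It also fails if it takes over 210 s, if anything falls off the work surface, if the arm or the gripper's body presses on something with over 40 N, if the wrist force passes 120 N, or if a joint passes its speed limit or range.

## Robot

A 6-joint arm with a two-finger parallel gripper is mounted at the origin on the work surface. World frame = base frame: x ahead of the robot, y to its left, z up, the work surface at z = 0. Lengths are in mm, angles in rad, forces in N, time in s.
With the tool pointing down it reaches from about 300 to 775 mm from the base axis. Payload 14.6 kg.
Tool frame: the origin (TCP) lies between the finger pads; the fingertips stand 25 mm ahead of it and the grasp point (between the pads) lies 6 mm ahead of it (tip_reach is the distance from the TCP to the fingertips, in mm); z points along the fingers, y is the line along which they close (so a half turn about z gives the same grasp; the last joint's range is limited). The gripper opens to 85 mm and grips with 20 to 120 N. Pads are 22 mm wide; open, the fingers measure 114 mm over their backs; the gripper's body (76 mm by 85 mm) begins 54 mm behind the grasp point. The pads swing forward as they close: fully open they stand 13 mm farther back than shut.
Start: joints at [-1.353, 0.3, 1.521, -0, 1.321, -0.067], TCP at [154.524, -527.837, 256.281] pointing down, gripper open.
Joint ranges: [-3.03, 3.03], [-0.79, 2.21], [0.23, 2.52], [-1.04, 4.18], [0, 3.07], [-2.55, 2.55]. Speed limits (rad/s): [2.22, 2.22, 2.57, 3.14, 3.14, 3.14].

## Interface

Orientations are given as a unit quaternion [w, x, y, z].
In Python, from cell import movep, move_linear, goto_joints, move_gripper, hold, ik, read_camera, IKError, finish_job, recognise, spot_point, current_clock, current_qpos, current_dq, current_joint_torque, current_eef_pos, current_tool_rot, current_ft_force, current_wrist_torque, current_gripper_width, current_grasp_force, tip_reach gives the robot as it stands. The module is installed in compiled form; this text tells all that it offers. Calls block until the motion is done:
- movep(position, orientation): joint-space move of the TCP to a pose.
- move_linear(position, frame=None, feed=150, f_stop=None): straight line of the TCP; frame=None keeps the orientation; feed is the mean speed in mm/s. With f_stop (N) it stops when the force on the tool has changed by that much, and returns True; else False.
- goto_joints(angles): joint-space move.
- move_gripper(opening, strength=None): finger opening in mm; strength is the grip in N (None keeps the last); returns when the fingers have stopped.
- hold(seconds).
- ik(position, orientation): joint angles nearest the present ones, or None.
- read_camera(name): name is "scene" or "top"; returns a dict with "pixels" (400x640x3 uint8, red, green, blue), "K" (3x3 intrinsics, pixels), "R" (3x3) and "t" (3): a world point X has camera coordinates R X + t. Camera axes: x right, y down, z forward; pixel columns grow to the right and rows downward; lengths in mm; the calibration is good to about 2 mm. A picture is of the moment at which its call begins. There is no depth.
A pose or a line that the arm cannot do raises IKError and nothing moves.
- finish_job(): hands the job in; it is judged then, once.
Trained networks look in the newest picture that a camera, given by its name, has taken for a name from the list of things; names that differ only in an ending like _2 or _b are one class to them, and where a whole thing is asked for, a point or a joint stands for the part that bears it (a point fixed in the world has none). Each returns a list of dicts, best first, with "score" (0 to 1); they miss things now and then, are a little off and sometimes report something else, mostly with a low value. They report only what shows in the picture. A call takes as long as a camera call. They do not tell look-alikes from the thing itself.
- recognise(query, camera): "pixel" ([column, row] in pixels, amid what is visible of it).
- spot_point(query, camera): "pixel" ([column, row] in pixels: a listed point, or the origin of a listed thing).
Readings, each from a call of its own:
- current_clock(): time.
- current_qpos(): joint angles.
- current_dq(): joint speeds.
- current_joint_torque(): joint torques, N m.
- current_eef_pos(): TCP position.
- current_tool_rot(): TCP orientation.
- current_ft_force(): force on the tool from outside, world axes, zero at the start.
- current_wrist_torque(): the same for the moment, N m.
- current_gripper_width(): finger opening in mm.
- current_grasp_force(): force on a finger pad.
Only numpy, scipy, OpenCV 4.12 (cv2) and the standard library are available. Lean on these libraries where they do the work, as an engineer would, in place of code of your own. Each camera call takes 0.05 s, during which the arm holds its last target. There are 200 camera calls.

## Working session

There is one attempt and no reset: what is moved stays moved. The work goes in short steps, each a Python script; the robot and the scene stay as the last script left them, time stands still between calls to the robot, and variables do not carry over. Pictures are saved under pics/ and viewed, at most 14 in all, crops included, and the job is handed in when it is done.

```bash
mkdir -p pics; ls; cat > h.py <<'E'
import numpy as np, cv2
from cell import *
def snap(cam,fn=None):
    im=read_camera(cam)
    if fn: cv2.imwrite('pics/'+fn,cv2.cvtColor(im['pixels'],cv2.COLOR_RGB2BGR))
    return im
def ray(im,px):
    K,R,t=map(np.array,(im['K'],im['R'],im['t']))
    d=R.T@np.linalg.inv(K)@np.array([px[0],px[1],1.]); return -R.T@t,d/np.linalg.norm(d)
def onz(im,px,z):
    c,d=ray(im,px); return c+d*(z-c[2])/d[2]
def proj(im,X):
    p=np.array(im['K'])@(np.array(im['R'])@np.array(X)+np.array(im['t'])); return p[:2]/p[2]
def tri(obs):
    A=np.zeros((3,3));b=np.zeros(3)
    for im,px in obs:
        c,d=ray(im,px);P=np.eye(3)-np.outer(d,d);A+=P;b+=P@c
    return np.linalg.solve(A,b)
E
python3 - <<'E'
from h import *
a=snap('scene','s0.png');b=snap('top','t0.png')
for im in(a,b): print(np.round(-np.array(im['R']).T@im['t']),np.round(im['K'],0).tolist(), np.round(im['R'],2).tolist())
print(current_tool_rot(),current_clock(),tip_reach() if callable(tip_reach) else tip_reach)
for n in ['stop_line','flag_line','knob_grip','spanner_jaw','spanner_grip','mat','crusher','nut_a_mid','yogurt_cup','steel_lid','can_full','can_flat']:
  for c,im in(('scene',a),('top',b)):
    print(n,c,[(np.round(r['pixel']).tolist(),round(r['score'],2)) for r in spot_point(n,c)])
E
```

```text
pics
[1245.  118.  897.] [[492.0, 0.0, 321.0], [0.0, 492.0, 199.0], [0.0, 0.0, 1.0]] [[-0.18, 0.98, -0.0], [0.73, 0.13, -0.67], [-0.66, -0.12, -0.74]]
[ 484.  -15. 1004.] [[390.0, 0.0, 317.0], [0.0, 390.0, 193.0], [0.0, 0.0, 1.0]] [[0.02, -1.0, -0.01], [-1.0, -0.02, -0.09], [0.09, 0.01, -1.0]]
[-4.97154481e-04  9.89876967e-01  1.41927239e-01 -5.27570670e-05] 0.1 25.0
stop_line scene [([466.0, 205.0], 0.28)]
stop_line top [([367.0, 171.0], 0.92)]
flag_line scene [([287.0, 256.0], 0.59), ([331.0, 314.0], 0.58)]
flag_line top [([340.0, 158.0], 0.53), ([367.0, 170.0], 0.52)]
knob_grip scene [([258.0, 212.0], 0.88)]
knob_grip top [([375.0, 182.0], 0.47)]
spanner_jaw scene [([199.0, 194.0], 0.63)]
spanner_jaw top [([438.0, 226.0], 0.65)]
spanner_grip scene [([222.0, 170.0], 0.97), ([257.0, 209.0], 0.24), ([416.0, 191.0], 0.16)]
spanner_grip top [([429.0, 256.0], 0.63)]
mat scene [([223.0, 180.0], 0.63), ([287.0, 254.0], 0.53), ([256.0, 210.0], 0.49)]
mat top [([426.0, 249.0], 0.71)]
crusher scene [([340.0, 260.0], 0.84)]
crusher top [([292.0, 119.0], 0.64), ([294.0, 177.0], 0.63)]
nut_a_mid scene []
nut_a_mid top []
yogurt_cup scene [([174.0, 257.0], 0.97)]
yogurt_cup top [([435.0, 158.0], 0.86)]
steel_lid scene [([417.0, 191.0], 0.93), ([172.0, 255.0], 0.5)]
steel_lid top [([230.0, 274.0], 0.58), ([236.0, 207.0], 0.46)]
can_full scene [([334.0, 313.0], 0.78), ([222.0, 170.0], 0.23)]
can_full top [([294.0, 120.0], 0.66)]
can_flat scene [([466.0, 205.0], 0.58)]
can_flat top [([186.0, 257.0], 0.55), ([427.0, 258.0], 0.36)]
```

View pics/s0.png

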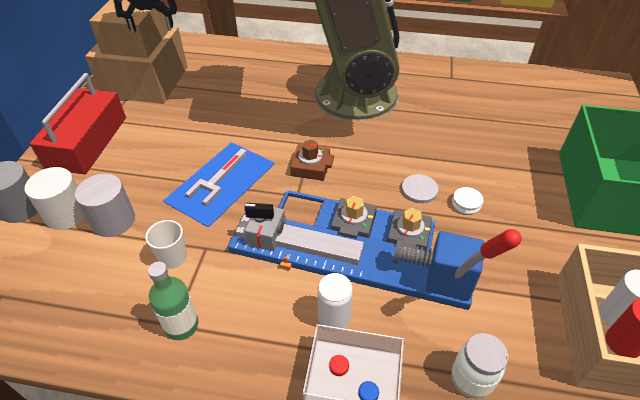

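View pics/t0.png

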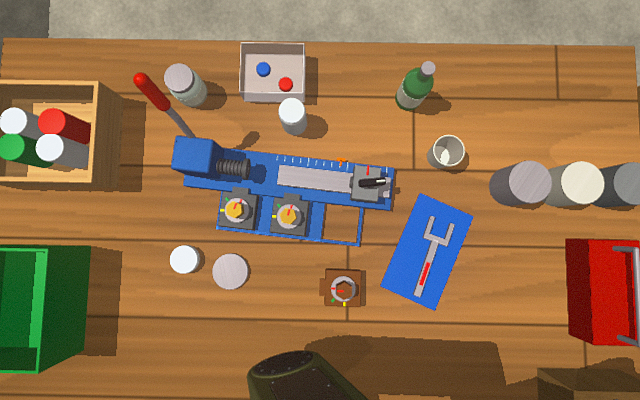

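The pictures show two brass nuts on dark blocks (top ≈[236,210] and [289,215]). The look-alike at top [343,289] is brown and stands off the crusher, so it isn't part of the job. The third pocket (≈[345,225]) is empty. The knob is at ≈[373,182], the flag at ≈[341,161] and the spanner at ≈[430,255] with its jaws away from the robot. I'll enlarge both views to confirm.

```bash
python3 - <<'E'
import cv2
t=cv2.imread('pics/t0.png')[140:310,205:475]
s=cv2.imread('pics/s0.png')[140:310,160:480]
cv2.imwrite('pics/t0c.png',cv2.resize(t,None,fx=2.96,fy=2.96,interpolation=cv2.INTER_CUBIC))
cv2.imwrite('pics/s0c.png',cv2.resize(s,None,fx=2.5,fy=2.5,interpolation=cv2.INTER_CUBIC))
E
python3 - <<'E'
from h import *
a=snap('scene');b=snap('top')
for n in ['nut_a','nut_b','nut_c','nut_b_mid','nut_c_mid','spanner_jaw','spanner_grip','stop_line','flag_line','knob_grip','clamp']:
  for c in('scene','top'):
    f=spot_point if n[-4:]!='nut_' and n not in('nut_a','nut_b','nut_c','clamp') else recognise
    print(n,c,[(np.round(r['pixel'],1).tolist(),round(r['score'],2)) for r in f(n,c)])
E
```

```text
nut_a scene [([354.9, 211.1], 0.85), ([308.9, 155.1], 0.73)]
nut_a top [([232.7, 207.8], 0.96), ([342.2, 288.6], 0.72), ([290.3, 215.6], 0.57)]
nut_b scene [([354.9, 211.1], 0.85), ([308.9, 155.1], 0.73)]
nut_b top [([232.7, 207.8], 0.96), ([342.2, 288.6], 0.72), ([290.3, 215.6], 0.57)]
nut_c scene [([354.9, 211.1], 0.85), ([308.9, 155.1], 0.73)]
nut_c top [([232.7, 207.8], 0.96), ([342.2, 288.6], 0.72), ([290.3, 215.6], 0.57)]
nut_b_mid scene [([352.4, 206.4], 0.91), ([258.7, 211.8], 0.28)]
nut_b_mid top [([286.1, 218.2], 0.6)]
nut_c_mid scene [([414.3, 221.1], 0.92), ([308.5, 149.7], 0.56)]
nut_c_mid top [([344.4, 289.4], 0.94), ([234.8, 207.6], 0.56), ([365.6, 170.0], 0.48)]
spanner_jaw scene [([195.6, 194.3], 0.61)]
spanner_jaw top [([438.1, 224.5], 0.6)]
spanner_grip scene [([222.8, 168.5], 0.61), ([344.2, 260.2], 0.23)]
spanner_grip top [([427.9, 257.1], 0.83), ([291.2, 120.6], 0.55)]
stop_line scene [([261.3, 239.7], 0.68)]
stop_line top [([367.1, 168.9], 0.79)]
flag_line scene [([414.3, 192.7], 0.68), ([285.3, 257.9], 0.43), ([259.9, 213.5], 0.2), ([200.7, 193.8], 0.18)]
flag_line top [([340.0, 158.2], 0.4)]
knob_grip scene [([260.0, 209.7], 0.78)]
knob_grip top [([371.6, 179.7], 0.57)]
clamp scene [([259.2, 211.9], 0.92)]
clamp top [([374.7, 180.3], 0.78)]
```

View pics/t0c.png

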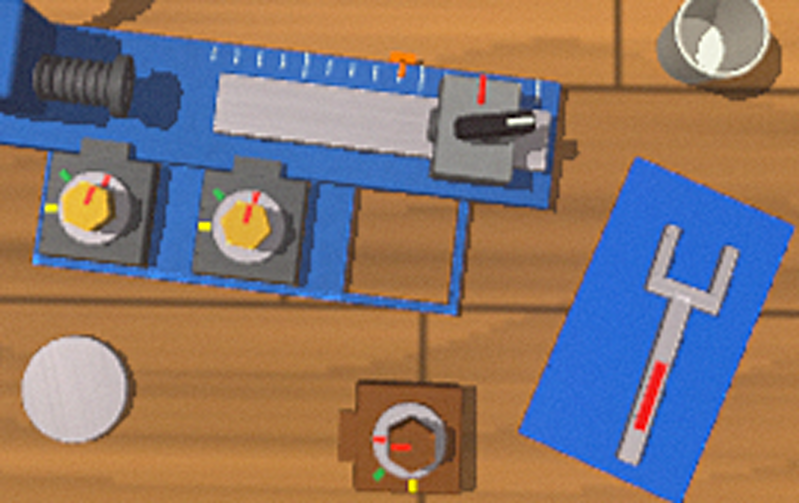

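View pics/s0c.png

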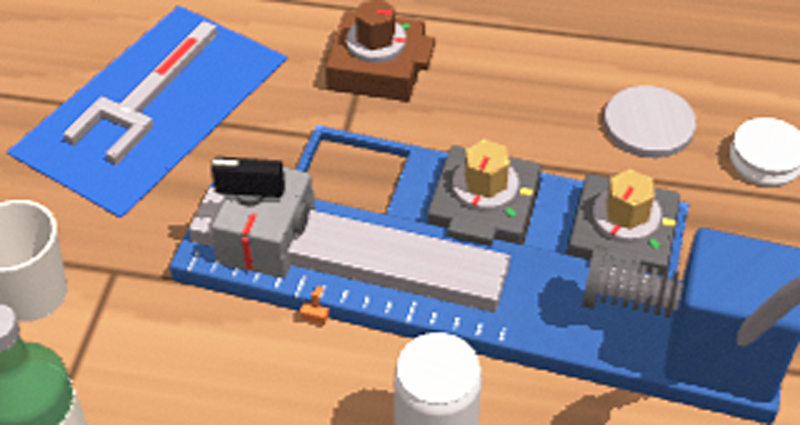

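```bash
python3 - <<'E'
from h import *
a=snap('scene');b=snap('top')
T=lambda u,v:(205+u/2.963,140+v/2.963)
S=lambda u,v:(160+u/2.5,140+v/2.5)
P={}
for n,tt,ss,z in [('n1top',(86,204),(631,189),78),('n2top',(245,226),(486,152),78),('knobtop',(495,124),(248,161),119),('stoptopline',(482,78),(253,215),77),('flag',(403,64),(317,296),36),
  ('bedcorner+x-y',(564,86),(187,250),24),('n1ptr',(92,196),(628,196),78),('n2ptr',(249,214),(483,161),78)]:
    X=tri([(b,T(*tt)),(a,S(*ss))]);P[n]=X
    print(n,X.round(1),'z',z,'top',onz(b,T(*tt),z).round(1),'scene',onz(a,S(*ss),z).round(1))
d=(P['n1top']-P['n2top']);print('sep',np.hypot(*d[:2]),'yaw',np.arctan2(d[1],d[0])-np.pi/2)
for n,z,tt in [('jawL tip',4+14,(672,227)),('jawR tip',18,(734,249)),('shank end',18,(628,462)),('shank top',18,(683,305)),('lid c',12,(76,388)),('cup',85,(721,30)),('mat1',4,(638,157)),('mat2',4,(794,227)),('mat3',4,(688,503)),('mat4',4,(520,433))]:
    print(n,onz(b,T(*tt),z).round(1))
for n,z,tt in [('jawL tip',18,(70,139)),('jawR tip',18,(112,160)),('shank end',18,(210,28)),('shank top',18,(130,108))]: print(n,onz(a,S(*tt),z).round(1))
for n,z in[('spanner_grip',11),('spanner_jaw',11)]:
  print(n,onz(b,{'spanner_grip':(428.5,256.5),'spanner_jaw':(438.,225)}[n],z),onz(a,{'spanner_grip':(222.4,169.2),'spanner_jaw':(197,194)}[n],z))
E
```

```text
n1top [525.3 188.6  75. ] z 78 top [525.2 187.1  78. ] scene [527.6 189.1  78. ]
n2top [509.6  58.9  81.1] z 78 top [509.7  58.9  78. ] scene [506.8  58.9  78. ]
knobtop [ 590.2 -134.9  120. ] z 119 top [ 590.4 -135.4  119. ] scene [ 589.3 -134.9  119. ]
stoptopline [ 628.9 -125.1   97.3] z 77 top [ 632.8 -130.4   77. ] scene [ 613.1 -128.2   77. ]
flag [651.6 -67.5  26.4] z 36 top [650.3 -68.5  36. ] scene [658.  -63.9  36. ]
bedcorner+x-y [ 631.6 -195.8   37.8] z 24 top [ 635.5 -207.2   24. ] scene [ 621.5 -191.7   24. ]
n1ptr [531.8 185.6  72.3] z 78 top [531.7 182.5  78. ] scene [536.1 187.   78. ]
n2ptr [519.2  56.8  79.1] z 78 top [519.4  55.9  78. ] scene [517.9  57.7  78. ]
sep 130.62101948752368 yaw -0.12015265131659536
jawL tip [ 516.7 -300.1   18. ]
jawR tip [ 498.9 -352.5   18. ]
shank end [ 319.7 -261.5   18. ]
shank top [ 450.9 -308.8   18. ]
lid c [371.9 204.4  12. ]
cup [ 673.7 -321.7   85. ]
mat1 [ 577.4 -275.2    4. ]
mat2 [ 518.9 -409.3    4. ]
mat3 [ 284.2 -315.5    4. ]
mat4 [ 339.9 -173.4    4. ]
jawL tip [ 506.8 -345.6   18. ]
jawR tip [ 525.7 -296.2   18. ]
shank end [ 328.7 -256.4   18. ]
shank top [ 456.4 -301.7   18. ]
spanner_grip [ 416.43584022 -292.89040746   11.        ] [ 397.4524361  -294.92315996   11.        ]
spanner_jaw [ 495.93697131 -317.63455283   11.        ] [ 491.97178856 -329.3920126    11.        ]
```

```bash
cat >> h.py <<'E'
YAW=-0.120
ux=np.array([np.cos(YAW),np.sin(YAW),0]); uy=np.array([-np.sin(YAW),np.cos(YAW),0])
def Q(psi): return np.array([0,np.cos(psi/2),np.sin(psi/2),0])
def psi_now():
    q=current_qpos(); return q[0]-q[5]+np.pi/2
def goyaw(xy,z,psi):
    """joint move to tool-down pose, choosing j6 branch explicitly"""
    j=ik([xy[0],xy[1],z],Q(psi))
    if j is None: raise IKError('ik')
    j=np.array(j,float); j[5]=j[0]+np.pi/2-psi
    goto_joints(j.tolist())
def turn(total,step=0.1,tmax=None):
    """turn j6 by total (+ = clockwise from above); stop when wrist torque z change > tmax"""
    t0=None;done=0;q=np.array(current_qpos(),float);tz=[]
    base=current_wrist_torque()[2]
    n=int(np.ceil(abs(total)/step))
    for i in range(n):
        q[5]+=total/n; goto_joints(q.tolist()); done+=total/n
        m=current_wrist_torque()[2]-base; tz.append(round(float(m),2))
        if tmax and abs(m)>tmax: break
    return done,tz
E
python3 - <<'E'
from h import *
move_gripper(45,60)
k=np.array([590,-135.])
movep([k[0],k[1],190],Q(1.676)); print(current_qpos(),psi_now(),current_clock())
move_linear([k[0],k[1],109],feed=100,f_stop=8); print(current_eef_pos())
move_gripper(10,60); print(current_gripper_width(),current_grasp_force(),current_ft_force(),current_wrist_torque())
t=turn(-1.5,0.1,1.0); print(t,current_gripper_width(),current_clock(),current_ft_force())
snap('scene','s1.png');
E
```

```text
[-2.86915204e-01  4.79680383e-01  1.43062054e+00 -7.74545394e-05
  1.23108939e+00 -3.90547254e-01] 1.6744283763481431 5.1917
[ 590.33838752 -135.09522173  109.69185757]
15.042821711226534 65.99928013980389 [19.07964919  1.44200537 -1.64710862] [ 0.21873659 -2.44895826 -0.11124841]
(-1.5000000000000002, [0.33, 0.36, 0.35, 0.33, 0.34, 0.28, 0.32, 0.3, 0.35, 0.35, 0.3, 0.33, 0.31, -0.79, -1.98]) 15.174865551233184 10.2667 [ 3.53614995 -0.20611383  0.98971005]
```

```bash
python3 - <<'E'
from h import *
turn(0.15)
p=np.array(current_eef_pos()); move_linear((p+66*uy).tolist(),feed=60); hold(0.3)
print(p,current_eef_pos(),current_ft_force(),current_wrist_torque(),current_gripper_width())
a=snap('scene','s2.png');b=snap('top','t2.png')
for c in('scene','top'):
  for n in('stop_line','flag_line'): print(n,c,[(np.round(r['pixel'],1).tolist(),round(r['score'],2)) for r in spot_point(n,c)])
for im,fn,(x,y) in((a,'s2c.png',(290,240)),(b,'t2c.png',(342,165))):
  c=cv2.cvtColor(im['pixels'],cv2.COLOR_RGB2BGR)[y-35:y+35,x-45:x+45]; cv2.imwrite('pics/'+fn,cv2.resize(c,None,fx=6,fy=6,interpolation=cv2.INTER_CUBIC))
A=cv2.imread('pics/s2c.png');B=cv2.imread('pics/t2c.png');cv2.imwrite('pics/c2.png',cv2.resize(np.vstack([A,B]),None,fx=.7,fy=.7) if 0 else np.hstack([A,B])[:, :].copy()) 
C=np.hstack([A,B]);cv2.imwrite('pics/c2.png',cv2.resize(C,(800,311)))
E
```

```text
[ 593.45078007 -134.95756227  110.64514571] [600.61931577 -68.10853551 110.53763381] [-8.59058979  2.78421076  5.51338864] [ 0.31078298  1.23796627 -0.20722944] 14.929499278504723
stop_line scene [([288.7, 250.6], 0.96), ([196.8, 196.1], 0.16)]
flag_line scene [([285.5, 255.8], 0.63), ([219.6, 176.8], 0.62)]
stop_line top []
flag_line top [([292.7, 121.5], 0.52), ([185.2, 257.0], 0.22)]
```

View pics/c2.png

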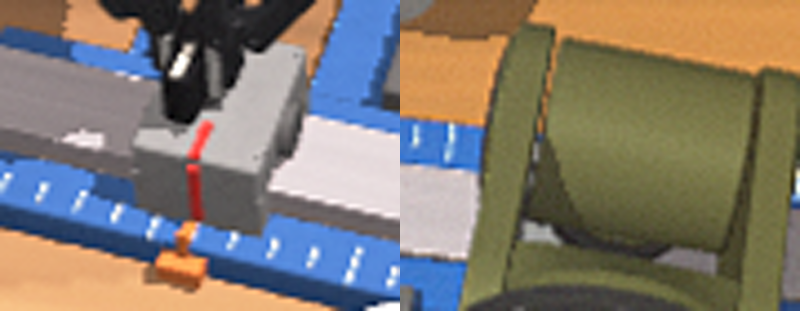

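```bash
python3 - <<'E'
from h import *
a=snap('scene');b=snap('top')
n2=np.array([508.5,59,0]); O=n2+100*ux
def yc(im,px,z): X=onz(im,px,z)-O; return round(X@ux,1),round(X@uy,1)
print('line bottom scene',yc(a,(289.1,254.5),47),'top of face',yc(a,(245+190/4.44,205+162/4.44),77))
print('net line',yc(a,(288.7,250.6),44))
print('flag tip scene',yc(a,(286.9,255.9),36),yc(a,(285.4,256.3),36), 'base',yc(a,(245+180/4.44,205+270/4.44),24))
for p in [(341,161.6),(340,158.2)]: print('flag top',yc(b,p,36),yc(b,p,24))
E
```

```text
line bottom scene (np.float64(59.4), np.float64(-99.7)) top of face (np.float64(48.8), np.float64(-104.8))
net line (np.float64(48.0), np.float64(-104.8))
flag tip scene (np.float64(56.9), np.float64(-106.1)) (np.float64(58.8), np.float64(-108.9)) base (np.float64(74.2), np.float64(-103.7))
flag top (np.float64(56.0), np.float64(-109.6)) (np.float64(58.2), np.float64(-110.0))
flag top (np.float64(64.3), np.float64(-106.0)) (np.float64(66.5), np.float64(-106.3))
```

```bash
python3 - <<'E'
from h import *
a=snap('scene');b=snap('top')
O=np.array([508.5,59,0])+100*ux
def yc(im,px,z): X=onz(im,px,z)-O; return round(float(X@ux),1),round(float(X@uy),1)
def mask(fn,x0,x1,y0,y1,kind):
    I=cv2.cvtColor(cv2.imread('pics/'+fn),cv2.COLOR_BGR2RGB).astype(int)
    r,g,b_=I[...,0],I[...,1],I[...,2]
    m=(r>150)&(g>70)&(g<150)&(b_<60) if kind=='o' else (r>150)&(g<70)&(b_<70)
    v,u=np.nonzero(m[y0:y1,x0:x1]); return u+x0,v+y0
for fn,im,box in(('s0.png',a,(275,300,248,275)),('t0.png',b,(330,350,150,170))):
    u,v=mask(fn,*box,'o'); print(fn,len(u))
    for r in sorted(set(v)): print(r,u[v==r].min(),u[v==r].max(),[yc(im,(u[v==r].mean(),r),z) for z in(36,30,24)])
u,v=mask('s2.png',280,300,225,262,'r')
for r in sorted(set(v)): print(r,u[v==r].mean())
# predicted scene pixels for a line on face x=41 and flag
for y in(-100,-105,-110): print(y,[proj(a,O+41*ux+y*uy+[0,0,z]).round(1).tolist() for z in(30,44,58,77)])
u,v=mask('t0.png',360,375,160,176,'r'); print('line t0 top',[(r,u[v==r].mean(),yc(b,(u[v==r].mean(),r),77)) for r in sorted(set(v))])
E
```

```text
s0.png 18
258 285 286 [(62.9, -107.1), (59.0, -108.9), (55.1, -110.7)]
259 286 286 [(65.1, -105.2), (61.2, -107.0), (57.3, -108.8)]
260 286 286 [(67.5, -104.4), (63.6, -106.1), (59.7, -107.9)]
261 286 286 [(69.9, -103.5), (66.1, -105.2), (62.2, -107.0)]
262 284 284 [(73.6, -106.7), (69.7, -108.4), (65.9, -110.2)]
265 280 283 [(82.3, -109.1), (78.5, -110.9), (74.8, -112.7)]
266 284 290 [(81.7, -98.4), (77.9, -100.1), (74.1, -101.8)]
267 288 290 [(82.5, -92.3), (78.7, -93.9), (74.9, -95.6)]
t0.png 46
157 337 340 [(66.8, -101.8), (67.9, -102.0), (69.1, -102.1)]
158 337 344 [(65.0, -107.1), (66.1, -107.3), (67.2, -107.5)]
159 330 345 [(62.1, -105.1), (63.2, -105.3), (64.3, -105.5)]
160 336 346 [(60.1, -109.1), (61.2, -109.3), (62.3, -109.5)]
161 340 344 [(57.9, -111.9), (59.0, -112.1), (60.1, -112.3)]
162 341 341 [(55.0, -109.7), (56.1, -109.9), (57.2, -110.1)]
163 340 341 [(52.4, -108.8), (53.4, -109.0), (54.4, -109.2)]
164 340 341 [(49.8, -109.1), (50.9, -109.3), (51.9, -109.5)]
165 340 341 [(47.3, -109.5), (48.3, -109.7), (49.3, -109.9)]
234 291.0
239 289.0
240 288.5
243 288.0
246 289.0
247 289.0
248 289.0
249 289.0
-100 [[292.2, 252.4], [291.9, 248.6], [291.6, 244.7], [291.2, 239.2]]
-105 [[290.0, 251.9], [289.7, 248.0], [289.4, 244.1], [288.9, 238.6]]
-110 [[287.9, 251.4], [287.5, 247.5], [287.2, 243.6], [286.7, 238.1]]
line t0 top [(np.int64(166), np.float64(367.5), (46.8, -172.7)), (np.int64(167), np.float64(368.0), (44.6, -174.2)), (np.int64(168), np.float64(367.5), (42.0, -173.3)), (np.int64(169), np.float64(367.5), (39.6, -173.6)), (np.int64(170), np.float64(367.5), (37.2, -173.9)), (np.int64(171), np.float64(367.5), (34.8, -174.2)), (np.int64(172), np.float64(367.5), (32.4, -174.5)), (np.int64(173), np.float64(367.5), (30.0, -174.8)), (np.int64(174), np.float64(367.5), (27.6, -175.1))]
```

```bash
python3 - <<'E'
from h import *
p=np.array(current_eef_pos()); move_linear((p-2.5*uy).tolist(),feed=30); hold(0.3)
print(p,current_eef_pos())
t=turn(1.55,0.1,1.0); print(t,current_eef_pos(),current_gripper_width())
turn(-0.06); move_gripper(45); e=np.array(current_eef_pos()); print(e)
move_linear([e[0],e[1],230],feed=150)
movep([350,-60,300],Q(1.57)); print(current_clock())
a=snap('scene','s3.png');b=snap('top','t3.png')
A=cv2.imread('pics/s3.png')[200:270,240:330];B=cv2.imread('pics/t3.png')[145:215,300:390]
cv2.imwrite('pics/c3.png',cv2.resize(np.hstack([A,B]),(800,311),interpolation=cv2.INTER_CUBIC))
E
```

```text
[600.63087937 -68.09656698 110.55792441] [600.24132813 -70.45126512 110.57437423]
(1.4531250000000004, [-0.07, -0.03, -0.05, -0.07, -0.02, -0.09, -0.07, 0.0, -0.04, -0.04, -0.03, -0.01, -0.01, 0.0, 1.83]) [599.90660282 -70.52858912 110.62184406] 15.174536150827372
[599.99708092 -70.43134544 110.55297848]
19.775
```

View pics/c3.png

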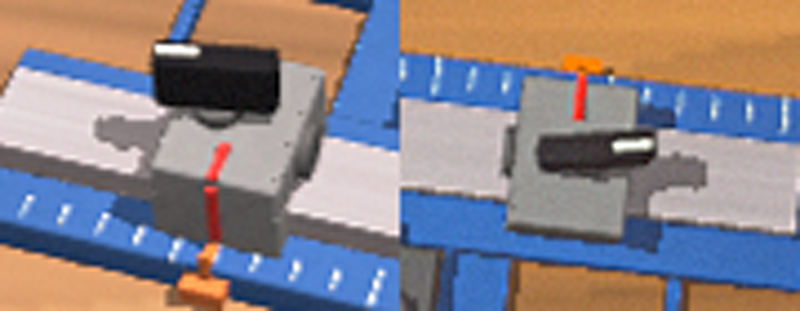

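The line and flag coincide in both views: the scene crop shows the line at x≈213 over the flag at x≈208, and the top crop shows 580 against 583. The knob is locked against its stop. Next come the nuts.

```bash
cat >> h.py <<'E'
def red_pointer(im,c,z=78,r=22):
    """angle of red pointer line lying on hex top (world)"""
    I=im['pixels'].astype(int); m=(I[...,0]>150)&(I[...,1]<90)&(I[...,2]<90)
    v,u=np.nonzero(m); X=np.array([onz(im,(a,b),z)[:2] for a,b in zip(u,v)])-np.array(c)[:2]
    k=np.hypot(*X.T)<r; return X[k]
E
python3 - <<'E'
from h import *
b=snap('top');a=snap('scene')
T=lambda u,v:(205+u/2.963,140+v/2.963); S=lambda u,v:(160+u/2.5,140+v/2.5)
ang=lambda X,c: round(float(np.arctan2(X[1]-c[1],X[0]-c[0]))-YAW,2)
N={1:np.array([526.4,188.2]),2:np.array([508.3,58.9])}
D={1:dict(yel=((48,208),(668,221)),gre=((65,174),(655,243)),flg=((106,181),(615,229))),2:dict(yel=((204,226),(526,191)),gre=((219,195),(510,212)),flg=((257,197),(459,181)))}
for k in D:
  for n,(t,s) in D[k].items():
    z=44 if n=='flg' else 36
    # centre at z from each camera's own bias: offset from hex-top centre fits
    Xt=onz(b,T(*t),z);Xs=onz(a,S(*s),z); print(k,n,ang(Xt,N[k]),ang(Xs,N[k]))
  X=red_pointer(b,N[k]); print('ptr',k,len(X),ang(X.mean(0),(0,0)),X.mean(0)); X=red_pointer(a,N[k]); print('ptr scene',len(X),X.mean(0))
E
```

```text
1 yel 1.77 1.78
1 gre 0.92 1.01
1 flg -0.33 -0.23
ptr 1 10 -0.43 [ 8.54558754 -5.23193337]
ptr scene 6 [ 5.29883068 -1.88528416]
2 yel 1.64 1.64
2 gre 0.86 0.89
2 flg -0.13 -1.12
ptr 2 9 0.03 [11.85386488 -1.04286554]
ptr scene 5 [10.81047569 -1.00360435]
```

```bash
cat >> h.py <<'E'
def stroke(c,nut,target=4.62,z=72):
    """grip the nut at world xy c, whose joint angle is about nut; turn by hand towards target. returns nut angle estimate, centre"""
    phi=YAW-nut
    j=ik([c[0],c[1],z],Q(1.57)); j1=j[0]
    st=[j1-phi-k*np.pi/3 for k in range(-6,7)]; s=min(x for x in st if x>-2.45)
    psi=j1+np.pi/2-s
    goyaw(c,150,psi); move_linear([c[0],c[1],z],feed=120,f_stop=10); print('z',np.round(current_eef_pos(),1))
    move_gripper(30,60); w=current_gripper_width(); e=np.array(current_eef_pos())
    ps=psi_now(); r=(ps-np.pi/2-YAW+nut); n0=nut-(r-np.round(r/(np.pi/3))*np.pi/3)
    q6=current_qpos()[5]; d=min(target-n0,2.47-q6)
    print('grip w',w,'e',e.round(1),'nut',round(n0,3),'turn',round(d,2),np.round(current_ft_force(),1))
    es=[e];done=0;tz=[]
    while done<d-1e-3:
        dd=min(0.7,d-done); k,t=turn(dd,0.35); done+=k; tz+=t; es.append(np.array(current_eef_pos()))
    print('tz',tz,'w',current_gripper_width(),current_grasp_force()); es=np.array(es); print(es[:,:2].round(1).tolist())
    n1=n0+(-(psi_now()-ps))
    move_gripper(56); 
    e=current_eef_pos(); move_linear([e[0],e[1],150],feed=150)
    return n1
E
python3 - <<'E'
from h import *
move_gripper(56,60)
print(stroke(np.array([526.4,188.2]),0.38),current_clock())
E
```

```text
z [526.8 188.3  72.8]
grip w 36.230703058512404 e [526.  188.9  73.3] nut 0.379 turn 4.24 [-10.2   2.9  11.7]
tz [-0.48, -0.5, 0.01, 0.07, -0.03, 0.04, -0.1, -0.07, 0.05, 0.05, -0.01, -0.03, 0.29] w 36.08473783856042 62.35881116241217
[[526.0, 188.9], [525.6, 189.2], [525.6, 189.6], [525.7, 189.7], [525.9, 189.6], [526.0, 189.3], [526.0, 189.1], [525.9, 189.0]]
4.582447485288518 29.5083
```

```bash
python3 - <<'E'
from h import *
c=np.array([509.3,59.6])
n=stroke(c,0.1); print(n)
if n<4.5: n=stroke(c,n); print(n)
movep([350,-60,300],Q(1.57)); print(current_clock())
a=snap('scene','s4.png');b=snap('top','t4.png')
A=cv2.imread('pics/s4.png')[185:255,330:440];B=cv2.imread('pics/t4.png')[180:250,210:320]
cv2.imwrite('pics/c4.png',cv2.resize(np.vstack([A,B]),(471,600),interpolation=cv2.INTER_CUBIC))
for nm in('spanner_jaw','spanner_grip'): print([(nm,np.round(r['pixel'],1).tolist(),round(r['score'],2)) for cm in('scene','top') for r in spot_point(nm,cm)])
E
```

```text
z [509.7  59.6  72.6]
grip w 35.000264957190296 e [509.7  59.8  73. ] nut 0.1 turn 4.3 [-1.7  0.8  6. ]
tz [-0.16, -0.06, -0.02, 0.0, -0.03, -0.07, -0.04, 0.05, -0.04, -0.1, 0.1, 0.01, 0.01] w 35.00210349421681 62.71769631654024
[[509.7, 59.8], [509.3, 60.7], [509.6, 61.4], [510.7, 61.7], [512.0, 60.9], [512.7, 59.9], [512.5, 59.2], [512.3, 59.0]]
4.402640469464904
z [509.7  59.6  72.6]
grip w 35.1036945848481 e [509.7  60.2  73.2] nut 4.402 turn 0.22 [-3.1  7.5  8.1]
tz [-0.13] w 35.101609623444254 62.76355041190982
[[509.7, 60.2], [509.6, 60.3]]
4.617505027012704
47.075
[('spanner_jaw', [186.0, 192.1], 0.73), ('spanner_jaw', [452.2, 226.6], 0.56), ('spanner_jaw', [344.9, 178.5], 0.45)]
[('spanner_grip', [211.0, 167.6], 0.85), ('spanner_grip', [172.0, 256.3], 0.21), ('spanner_grip', [442.3, 258.8], 0.58)]
```

View pics/c4.png

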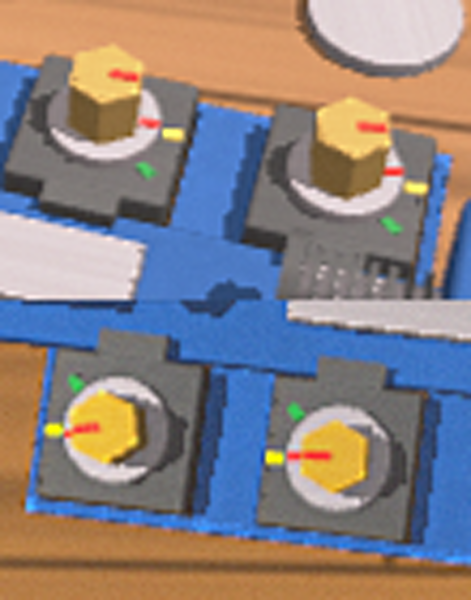

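```bash
python3 - <<'E'
from h import *
a=snap('scene');b=snap('top')
for n,c in((1,[525.8,189.3]),(2,[510.6,60.3])):
  for im in(b,a):
    X=red_pointer(im,c,r=30); 
    m=X.mean(0); u,s,vt=np.linalg.svd(X-m); d=vt[0]*np.sign(vt[0][1]); print(n,len(X),'line dir nut',round((YAW-np.arctan2(d[1],d[0]))%(2*np.pi),2),'mean nut',round((YAW-np.arctan2(m[1],m[0]))%(2*np.pi),2))
def spanmask(im,poly):
    I=im['pixels'].astype(int); m=np.zeros(I.shape[:2],np.uint8); cv2.fillPoly(m,[np.int32(poly)],1)
    r,g,bl=I[...,0],I[...,1],I[...,2]
    return m*((abs(r-bl)<45)&(r>90)).astype(np.uint8), m*((r>140)&(g<70)&(bl<70)).astype(np.uint8)
M=[(577,-275),(519,-409),(284,-315),(340,-173)]
cx=np.array([430,-293.])
for im,nm in((b,'t'),(a,'s')):
    poly=[proj(im,list(cx+(np.array(p)-cx)*1.15)+[4]) for p in M]
    g,r=spanmask(im,poly); w=g|r
    v,u=np.nonzero(w); X=np.array([onz(im,(x,y),18)[:2] for x,y in zip(u,v)])
    v2,u2=np.nonzero(r); Xr=np.array([onz(im,(x,y),18)[:2] for x,y in zip(u2,v2)])
    print(nm,len(u),len(u2))
    # fit model
    from scipy.optimize import minimize
    def inside(Y): # spanner local (jaw origin)
        x,y=Y.T; sh=(x<-26)&(x>-184)&(abs(y)<9); jw=(x>-28)&(x<18)&(abs(y)<32)&(abs(y)>20); th=(x>-42)&(x<-26)&(abs(y)<32)
        return sh|jw|th
    gx,gy=np.meshgrid(np.arange(-190,25,3.),np.arange(-36,37,3.)); L=np.c_[gx.ravel(),gy.ravel()]; L=L[inside(L)]
    from scipy.spatial import cKDTree
    tr=cKDTree(X)
    def cost(p):
        c,s=np.cos(p[2]),np.sin(p[2]); R=np.array([[c,-s],[s,c]])
        W=L@R.T+p[:2]; d1=np.minimum(tr.query(W)[0],12); d2=np.minimum(cKDTree(W).query(X)[0],12); return (d1**2).mean()+(d2**2).mean()
    best=min((minimize(cost,[495+dx,-350+dy,-0.35+da],method='Nelder-Mead',options=dict(initial_simplex=np.array([[0,0,0],[8,0,0],[0,8,0],[0,0,.15]])+[495+dx,-350+dy,-0.35+da])) for dx in(-12,8) for dy in(-12,8) for da in(-.15,.1)),key=lambda o:o.fun)
    p=best.x; print(nm,p.round(2),best.fun,'grip',(p[:2]-85*np.array([np.cos(p[2]),np.sin(p[2])])).round(1),'red mean',Xr.mean(0).round(1))
print('net',onz(b,(452.2,226.6),11),onz(a,(186,192.1),11),onz(b,(442.3,258.8),11),onz(a,(211,167.6),11))
snap('top','t5.png');B=cv2.imread('pics/t5.png')[190:310,370:490];A=cv2.imread('pics/t5.png')
cv2.imwrite('pics/c5.png',cv2.resize(B,(480,480),interpolation=cv2.INTER_CUBIC))
E
```

```text
1 8 line dir nut 4.3 mean nut 4.3
1 9 line dir nut 4.59 mean nut 4.23
2 9 line dir nut 4.58 mean nut 4.56
2 8 line dir nut 4.69 mean nut 4.5
t 852 76
t [ 4.8823e+02 -3.5219e+02 -3.5000e-01] 20.14665629286605 grip [ 408.3 -323.2] red mean [ 369.9 -310.7]
s 739 16
s [ 4.9358e+02 -3.4877e+02 -3.4000e-01] 23.95907327317432 grip [ 413.5 -320.2] red mean [ 360.9 -305.5]
net [ 492.50219505 -353.525063     11.        ] [ 490.64670128 -358.30862908   11.        ] [ 411.30851034 -327.51666547   11.        ] [ 396.94905364 -325.76622753   11.        ]
```

View pics/c5.png

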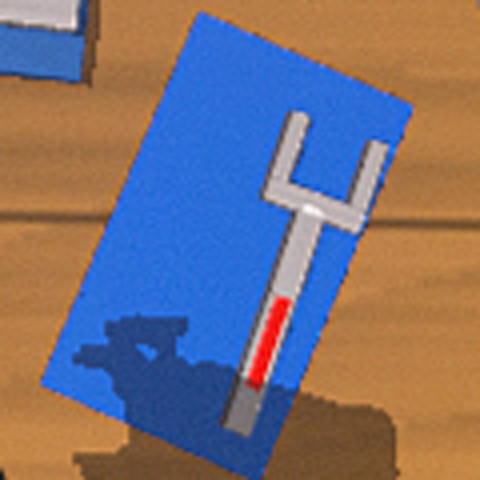

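The spanner has been knocked about 30 mm aside but is still on the mat. Its jaw is at px [452,227] and its shank at [442,259]. Nut 1 sits slightly short of the yellow mark, so I'll nudge it by hand first and then pick up the spanner.

```bash
python3 - <<'E'
from h import *
print(stroke(np.array([525.8,189.3]),4.45,target=4.64),current_clock())
movep([380,-150,250],Q(2.79-0.0))
a=snap('scene','s6.png');b=snap('top','t6.png')
for n,c in((1,[525.8,189.3]),(2,[510.6,60.3])):
  for im in(b,a):
    X=red_pointer(im,c,r=30); m=X.mean(0); vt=np.linalg.svd(X-m)[2]; d=vt[0]*np.sign(vt[0][1]); print(n,len(X),round((YAW-np.arctan2(d[1],d[0]))%(2*np.pi),2))
s=-0.35; g=np.array([411.,-322.])
move_gripper(40,100)
goyaw(g,90,s+np.pi); print(np.round(current_qpos(),2))
print(move_linear([g[0],g[1],31],feed=80,f_stop=10),current_eef_pos())
move_gripper(10,100); print(current_gripper_width(),np.round(current_eef_pos(),1),np.round(current_ft_force(),1))
e=current_eef_pos(); move_linear([e[0],e[1],110],feed=100); print(current_gripper_width(),current_grasp_force(),np.round(current_ft_force(),1),current_clock())
snap('scene','s7.png');snap('top','t7.png')
A=cv2.imread('pics/s7.png')[110:260,120:320];B=cv2.imread('pics/t7.png')[170:320,350:550]
cv2.imwrite('pics/c7.png',cv2.resize(np.hstack([A,B]),(800,300),interpolation=cv2.INTER_CUBIC))
E
```

```text
z [526.2 189.3  72.8]
grip w 35.279450484558225 e [526.2 189.2  73.2] nut 4.45 turn 0.19 [-2.4 -2.7  6.5]
tz [-0.04] w 34.764183588207715 64.45507887750864
[[526.2, 189.2], [526.2, 189.1]]
4.636264477812583 51.2167
1 6 4.58
1 8 4.64
2 9 4.58
2 8 4.69
[-0.73  0.44  1.75  0.    0.95 -1.95]
False [ 411.18501294 -322.19237335   31.36244438]
15.132266597285039 [ 411.3 -322.2   31.9] [-2.3  2.5  7.1]
14.966293886275748 97.89815783500671 [ 0.1 -0.2 -2.2] 56.1583
```

View pics/c7.png

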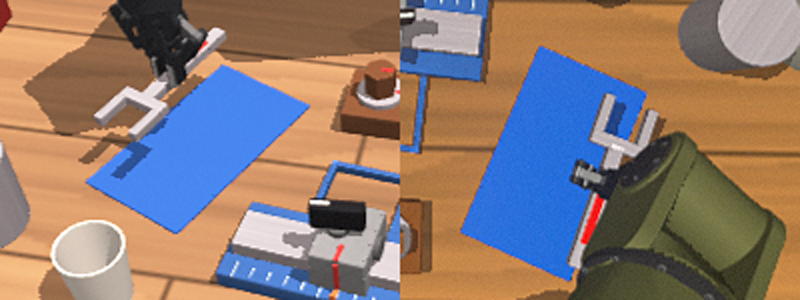

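The spanner is held level, with jaw tips at scene [169,169] and [187,176] and at top [456,219] and [477,226]. I'll measure the jaw's offset from the tool.

```bash
python3 - <<'E'
from h import *
a=snap('scene');b=snap('top')
e=np.array(current_eef_pos()); s=psi_now()-np.pi; d=np.array([np.cos(s),np.sin(s)]); n=np.array([-d[1],d[0]])
for nm,t,sc in(('tipA',(456,219),(187.5,176.5)),('tipB',(477.5,226.5),(169,169))):
    X=tri([(b,t),(a,sc)]); r=X-e; print(nm,X.round(1),'local',round(r[:2]@d,1),round(r[:2]@n,1),round(r[2],1))
for c,im in(('scene',a),('top',b)):
  for q in('spanner_jaw','spanner_grip'):
    for r in spot_point(q,c)[:1]:
      X=onz(im,r['pixel'],e[2]-20); print(c,q,round(r['score'],2),'local',round((X-e)[:2]@d,1),round((X-e)[:2]@n,1))
print(e,s)
E
```

```text
tipA [ 509.1 -333.5   88.9] local 96.0 22.9 -20.5
tipB [ 492.7 -384.5   88.4] local 98.1 -30.6 -21.0
scene spanner_jaw 0.64 local 80.0 -5.7
scene spanner_grip 0.93 local -8.9 -7.2
top spanner_jaw 0.82 local 86.7 4.3
top spanner_grip 0.98 local 2.1 -0.8
[ 411.069233   -322.11531157  109.44961101] -0.35003637652636144
```

```bash
cat >> h.py <<'E'
JX,JY=80.,-1.5
def pose(c,s,jx=None,jy=None):
    d=np.array([np.cos(s),np.sin(s)]); n=np.array([-d[1],d[0]])
    return np.array(c)-(JX if jx is None else jx)*d-(JY if jy is None else jy)*n
E
python3 - <<'E'
from h import *
e=current_eef_pos(); move_linear([e[0],e[1],150],feed=120)
c=np.array([525.9,189.2]); s=0.0
p=pose(c,s); m=pose([505,-60],-0.1)
goyaw(m,150,-0.1+np.pi); goyaw(p,150,s+np.pi); print(np.round(current_qpos(),2),current_clock())
move_linear([p[0],p[1],118],feed=100); hold(.2)
print(np.round(current_eef_pos(),1),current_gripper_width())
snap('scene','s8.png');snap('top','t8.png')
A=cv2.imread('pics/s8.png')[150:250,330:480];B=cv2.imread('pics/t8.png')[170:270,180:330]
cv2.imwrite('pics/c8.png',cv2.resize(np.hstack([A,B]),(800,267),interpolation=cv2.INTER_CUBIC))
E
```

```text
[ 0.33  0.28  1.82 -0.    1.05 -1.24] 59.0583
[446.2 190.7 118.7] 14.890535114203288
```

View pics/c8.png

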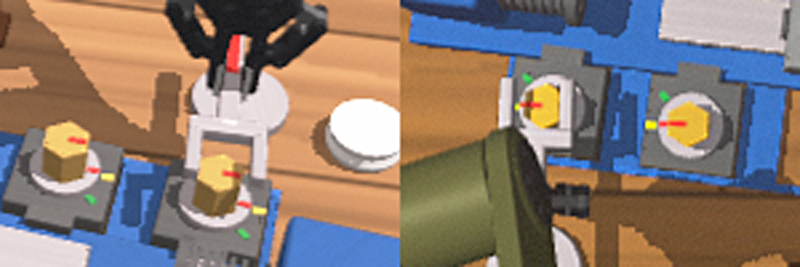

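```bash
python3 - <<'E'
from h import *
a=snap('scene');b=snap('top')
e=np.array(current_eef_pos());s=psi_now()-np.pi;print(e,s)
d=np.array([np.cos(s),np.sin(s)]);n=np.array([-d[1],d[0]])
# grey spanner mask in top view around jaw, back-projected to z=105, local coords
I=b['pixels'].astype(int); r,g,bl=I[...,0],I[...,1],I[...,2]
m=(abs(r-bl)<30)&(r>150)
v,u=np.nonzero(m[190:225,210:252]); u+=210;v+=190
X=np.array([onz(b,(x,y),105)[:2] for x,y in zip(u,v)])+[0.8,1.0]-e[:2]
L=np.c_[X@d,X@n]
for x0 in range(40,110,6):
    y=np.sort(L[(L[:,0]>=x0)&(L[:,0]<x0+6)][:,1]); print(x0,y.round(0).astype(int).tolist())
E
```

```text
[445.97017287 190.74787578 118.22347176] 6.201317670395667e-05
40 [-31, -28, -26, -24, -21, -19, -17, -14, -12, -10, -7, -5, -3, -1, 2]
46 [-30, -30, -30, -28, -28, -28, -26, -26, -26, -24, -23, -23, -21, -21, -21, -19, -19, -19, -17, -17, -16, -14, -14, -14, -12, -12, -12, -10, -10, -10, -7, -7, -7, -5, -5, -5, -3, -3, -3, 0, 0, 0, 2, 2, 2, 4, 4, 4, 7]
52 [-30, -30, -28, -28, -26, -26, -23, -23, -23, -21, -21, -21, -19, -19, -16, -16, -16, -14, -14, -14, -12, -12, -12, -9, -9, -9, -7, -7, -5, -5, -5, -3, -2, -2, 0, 0, 0, 2, 2, 2, 4, 5, 5, 7, 7, 7, 9, 9, 9, 11, 12]
58 [-30, -30, -30, -28, -28, -28, -25, -25, -25, -23, -23, 0, 2, 2, 5, 5, 7, 7, 9, 21, 23, 26, 28, 28, 30, 30, 30]
64 [-30, -30, -30, -27, -27, -27, -25, -25, -25, -23, -23, -23, 5, 7, 7, 9, 10, 12, 12, 21, 21, 21, 23, 23, 24, 26, 26, 26, 28, 28, 28, 30, 30]
70 [-30, -29, -27, -27, -25, -25, -23, -23, 12, 12, 21, 21, 21, 24, 24, 24, 26, 26, 26, 28, 28, 28, 31, 31, 31]
76 [-29, -29, -29, -27, -27, -27, -25, -25, -25, -22, -22, -22, 22, 22, 24, 24, 26, 26, 29, 29, 31, 31]
82 [-29, -29, -27, -27, -25, -24, -22, -22, -22, 10, 10, 10, 12, 13, 22, 22, 22, 24, 24, 24, 26, 26, 27, 29, 29, 29, 31]
88 [-38, -36, -36, -31, -31, -31, -29, -29, -29, -27, -27, -27, -24, -24, -24, -22, -22, 6, 8, 10, 22, 22, 24, 24, 27, 27, 29, 29]
94 [-31, -31, -31, -29, -29, -29, -26, -26, -26, -24, -24, -24, -22, -22, -22, -19, -19, -17, -17, -15, -15, -12, -10, -8, -5, -3, -3, -1, -1, 1, 2, 4, 4, 6, 8, 22, 22, 22, 25, 25, 25, 27, 27, 27, 29, 29, 29]
100 [-24, -22, -22, -19, -19, -17, -17, -15, -15, -12, -12, -10, -10, -8, -8, -5, -3, -1, 22, 25, 27, 29]
106 []
```

```bash
sed -i 's/^JX,JY=.*/JX,JY=83.5,0.0/' h.py; python3 - <<'E'
from h import *
c=np.array([525.9,189.2]); s=0.0; p=pose(c,s)
move_linear([p[0],p[1],117],feed=60); f0=np.array(current_ft_force())
r=move_linear([p[0],p[1],80],feed=40,f_stop=7)
print(r,np.round(current_eef_pos(),1),np.round(current_ft_force()-f0,1),current_wrist_torque(),current_gripper_width(),current_clock())
E
```

```text
False [442.5 189.3  80.2] [-0.4 -0.3 -0.2] [0.01093321 0.05508254 0.0545973 ] 14.832262385221185 61.25
```

```bash
cat >> h.py <<'E'
def swing(c,s0,s1,z=80,step=0.08,fmax=25):
    f0=np.array(current_ft_force());k=int(np.ceil(abs(s1-s0)/step));log=[]
    for s in np.linspace(s0,s1,k+1)[1:]:
        p=pose(c,s); move_linear([p[0],p[1],z],Q(s+np.pi),feed=60)
        f=np.linalg.norm(np.array(current_ft_force())-f0); log.append((round(float(s),2),round(float(f),1)))
        if f>fmax: break
    print(log); return s
E
python3 - <<'E'
from h import *
c=np.array([525.9,189.2])
s=swing(c,0.0,-1.06)
print(s,np.round(current_eef_pos(),1),current_gripper_width(),current_clock(),psi_now()-np.pi)
a=snap('scene','s9.png');b=snap('top','t9.png')
A=cv2.imread('pics/s9.png')[150:250,330:480];B=cv2.imread('pics/t9.png')[170:270,180:330]
cv2.imwrite('pics/c9.png',cv2.resize(np.hstack([A,B]),(800,267),interpolation=cv2.INTER_CUBIC))
for im in(b,a):
    X=red_pointer(im,c,r=30); m=X.mean(0); vt=np.linalg.svd(X-m)[2]; d=vt[0]*np.sign(vt[0][1]); print(len(X),round((YAW-np.arctan2(d[1],d[0]))%(2*np.pi),2))
E
```

```text
[(-0.08, 0.7), (-0.15, 2.0), (-0.23, 0.7), (-0.3, 0.8), (-0.38, 1.2), (-0.45, 2.3), (-0.53, 2.2), (-0.61, 2.6), (-0.68, 3.4), (-0.76, 3.8), (-0.83, 4.2), (-0.91, 4.9), (-0.98, 4.5), (-1.06, 5.2)]
-1.06 [484.8 261.7  79.8] 15.400885106309362 64.8667 -1.0550547706849427
6 5.29
6 5.27
```

View pics/c9.png

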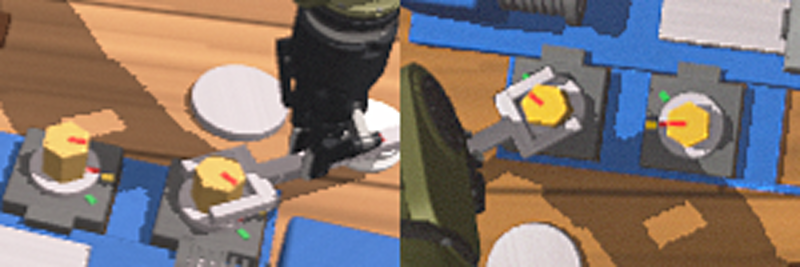

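The nut pointer is turning with the spanner and reads about 5.28. I'll go a little further, back off into the play and lift clear.

```bash
cat >> h.py <<'E'
def nutang(im,c):
    X=red_pointer(im,c,r=30); m=X.mean(0); vt=np.linalg.svd(X-m)[2]; d=vt[0]*(np.sign(vt[0]@m) or 1); return len(X),round((YAW-np.arctan2(d[1],d[0]))%(2*np.pi),2),round((YAW-np.arctan2(m[1],m[0]))%(2*np.pi),2)
E
python3 - <<'E'
from h import *
c=np.array([525.9,189.2])
s=swing(c,-1.06,-1.20,step=0.05,fmax=15)
a=snap('scene');b=snap('top');print(s,nutang(b,c),nutang(a,c))
s=swing(c,s,s+0.22)
p=pose(c,s); f=move_linear([p[0],p[1],120],feed=80); print(np.round(current_ft_force(),1),current_gripper_width(),current_clock())
a=snap('scene');b=snap('top','t10.png');print(nutang(b,c),nutang(a,c))
c2=np.array([510.6,60.2])
p=pose(c2,0.0); move_linear([p[0]-30,p[1]+40,140],Q(-0.5+np.pi),feed=150); goyaw(p,120,np.pi); hold(.2)
e=np.array(current_eef_pos());print(e,psi_now()-np.pi,current_clock())
b=snap('top','t11.png');s=psi_now()-np.pi
d=np.array([np.cos(s),np.sin(s)]);n=np.array([-d[1],d[0]])
I=b['pixels'].astype(int); r,g,bl=I[...,0],I[...,1],I[...,2]
m=(abs(r-bl)<30)&(r>150); q=proj(b,[510,60,105]).astype(int); print(q)
v,u=np.nonzero(m[q[1]-18:q[1]+18,q[0]-20:q[0]+20]); u+=q[0]-20;v+=q[1]-18
X=np.array([onz(b,(x,y),e[2]-13.5)[:2] for x,y in zip(u,v)])+[0.8,1.0]-e[:2]
L=np.c_[X@d,X@n]
for x0 in range(40,110,6):
    y=np.sort(L[(L[:,0]>=x0)&(L[:,0]<x0+6)][:,1]); print(x0,sorted(set(y.round(0).astype(int).tolist())))
A=cv2.imread('pics/t10.png')[180:230,210:260];B=cv2.imread('pics/t11.png')[180:240,200:320]
cv2.imwrite('pics/c11.png',np.hstack([cv2.resize(A,(300,300),interpolation=cv2.INTER_CUBIC),cv2.resize(B,(500,300)[:1]+(300,) ,interpolation=cv2.INTER_CUBIC)]))
E
```

```text
[(-1.11, 1.7), (-1.15, 1.1), (-1.2, 0.7)]
-1.2 (9, np.float64(5.35), np.float64(5.34)) (9, np.float64(5.43), np.float64(5.17))
[(-1.13, 4.5), (-1.05, 5.1), (-0.98, 4.4)]
[ 0.4 -0.8 -2.2] 15.059513243910502 67.2167
(12, np.float64(5.67), np.float64(5.46)) (0, np.float64(nan), np.float64(nan))
[427.01852662  60.60550654 120.21601575] -0.0005351988781230332 69.5
[286 215]
40 []
46 [-30, -28, -27, -25, -23, -21, -18, -16, -14, -11, -9, -7, -5, -4, -2, 0, 2, 5, 7, 9, 11, 12, 14, 16, 18, 21, 23, 25, 28, 30]
52 [-30, -27, -25, -23, -20, -18, -16, -14, -11, -9, -7, -4, -2, 0, 2, 3, 5, 7, 9, 12, 14, 16, 19, 21, 23, 25, 26, 28, 30]
58 [-30, -29, -27, -25, -23, -20, -16, 3, 5, 7, 10, 12, 14, 23, 26, 28, 30]
64 [-29, -27, -25, -23, -22, 3, 5, 7, 10, 12, 14, 17, 19, 23, 24, 26, 28, 30]
70 [-29, -27, -25, -22, 12, 14, 17, 19, 24, 26, 28, 31]
76 [-29, -27, -25, -24, -22, 17, 19, 24, 26, 28, 31]
82 [-29, -27, -24, -22, 17, 22, 24, 26, 29, 31]
88 [-29, -27, -24, -22, 17, 22, 24, 26, 29, 31]
94 [-29, -26, -24, -22, 6, 8, 10, 11, 13, 15, 17, 22, 24, 27, 29, 31]
100 [-22, -19, -17, -15, -12, -10, -8, -6, -3, -1, 1, 4, 6, 8, 11, 13, 15, 22, 24, 27, 29, 31]
106 [-17, -15, -12, -10, -8, -5, -3, -1, 1, 2, 4, 6, 8]h.py:76: RuntimeWarning: Mean of empty slice.
  X=red_pointer(im,c,r=30); m=X.mean(0); vt=np.linalg.svd(X-m)[2]; d=vt[0]*(np.sign(vt[0]@m) or 1); return len(X),round((YAW-np.arctan2(d[1],d[0]))%(2*np.pi),2),round((YAW-np.arctan2(m[1],m[0]))%(2*np.pi),2)
  ret = um.true_divide(
```

View pics/c11.png

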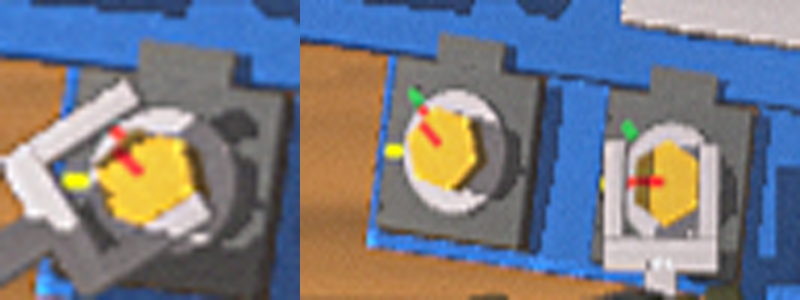

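Nut 1's pointer is on the green mark (crop [420,110] against green [416,97]), and the jaw is centred over nut 2.

```bash
sed -i 's/^JX,JY=.*/JX,JY=83.5,0.4/' h.py; python3 - <<'E'
from h import *
c=np.array([510.6,60.2]); p=pose(c,0.0)
move_linear([p[0],p[1],117],feed=60)
r=move_linear([p[0],p[1],80],feed=40,f_stop=7); print(r,np.round(current_eef_pos(),1),np.round(current_ft_force(),1))
if r: move_linear([p[0],p[1],120]); raise SystemExit
s=swing(c,0.0,-1.20,fmax=18)
a=snap('scene');b=snap('top');print(s,nutang(b,c),nutang(a,c))
s=swing(c,s,s+0.22)
p=pose(c,s); move_linear([p[0],p[1],120],feed=80); print(np.round(current_ft_force(),1),current_gripper_width(),current_clock())
q=pose([480,-20],-0.6); move_linear([q[0],q[1],150],Q(-0.6+np.pi),feed=150)
m=pose([490,-150],-0.35); goyaw(m,150,-0.35+np.pi); print(np.round(current_qpos(),2),current_gripper_width(),current_clock())
snap('top','t12.png');snap('scene','s12.png')
B=cv2.imread('pics/t12.png')[180:240,200:320];A=cv2.imread('pics/s12.png')[180:250,330:450]
cv2.imwrite('pics/c12.png',np.hstack([cv2.resize(B,(400,200),interpolation=cv2.INTER_CUBIC),cv2.resize(A,(400,200),interpolation=cv2.INTER_CUBIC)]))
E
```

```text
False [427.2  59.8  80.2] [ 0.5  0.5 -2.1]
[(-0.08, 0.6), (-0.16, 0.5), (-0.24, 1.3), (-0.32, 1.3), (-0.4, 4.7), (-0.48, 4.1), (-0.56, 3.6), (-0.64, 4.0), (-0.72, 3.8), (-0.8, 4.6), (-0.88, 4.0), (-0.96, 4.0), (-1.04, 5.3), (-1.12, 4.9), (-1.2, 5.0)]
-1.2 (7, np.float64(5.36), np.float64(5.39)) (3, np.float64(5.38), np.float64(5.28))
[(-1.13, 4.8), (-1.05, 4.9), (-0.98, 3.9)]
[ 0.5  1.  -2.4] 14.854714377840853 76.25
[-0.37  0.16  1.96  0.    1.02 -1.59] 14.935114625366994 77.8333
```

View pics/c12.png

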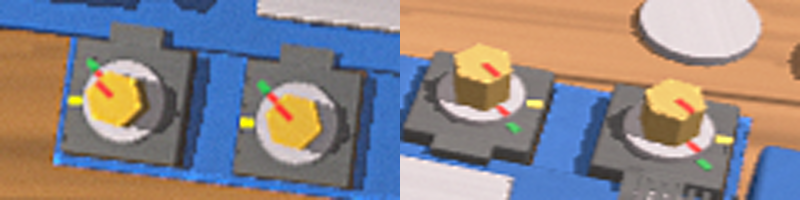

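Both pointers are on green. Now I'll lay the spanner back on the mat.

```bash
python3 - <<'E'
from h import *
g=[428,-292]; s=-0.39
goyaw(g,110,s+np.pi)
move_linear([g[0],g[1],40],feed=100); print(move_linear([g[0],g[1],30.5],feed=25,f_stop=4),np.round(current_eef_pos(),1))
move_gripper(40); e=current_eef_pos(); move_linear([e[0],e[1],160],feed=120)
goto_joints([-1.353,0.3,1.521,0,1.321,-0.067]); hold(.5); print(current_clock())
a=snap('scene','s13.png');b=snap('top','t13.png')
for nm in('spanner_jaw','spanner_grip'):
  for c,im in(('scene',a),('top',b)): print(nm,c,[(onz(im,r['pixel'],11).round(),round(r['score'],2)) for r in spot_point(nm,c)[:1]])
A=cv2.imread('pics/s13.png')[110:310,130:500];B=cv2.imread('pics/t13.png')[120:310,150:502]
cv2.imwrite('pics/c13.png',cv2.resize(np.vstack([cv2.resize(A,(555,300)),cv2.resize(B,(555,300))]),(555,600)))
E
```

```text
True [ 428.1 -292.1   31.9]
83.55
spanner_jaw scene [(array([ 502., -325.,   11.]), 0.61)]
spanner_jaw top [(array([ 506., -324.,   11.]), 0.79)]
spanner_grip scene [(array([ 413., -287.,   11.]), 0.6)]
spanner_grip top [(array([ 433., -284.,   11.]), 0.88)]
```

View pics/c13.png

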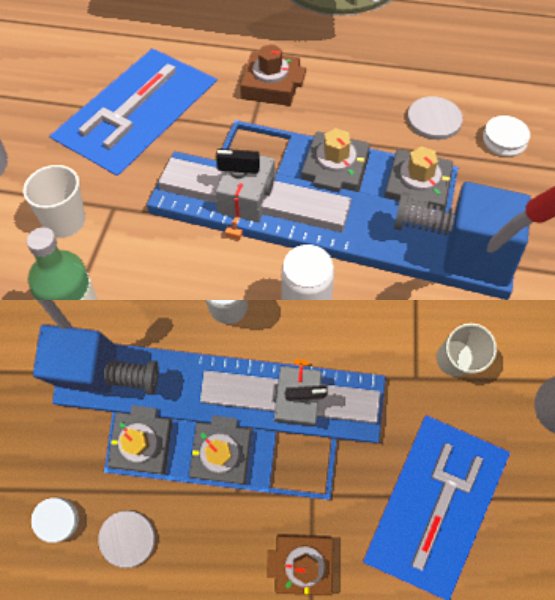

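The spanner lies flat in the middle of the mat, the line is at the flag, both nuts are on green and the bystanders are where they were.

```bash
python3 -c "
from cell import *
print(finish_job())"
```

```text
the job is handed in; nothing more can be done
None
```

I handed the job in at about 84 s on the robot's clock; the hand-in gave no verdict. In the last pictures the stop's line is level with the flag, both nuts present are on green after being hand-tightened to yellow first, and the spanner lies flat on the mat; the knob was locked against its stop, and the cans, cup and lid were not touched.

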